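# Set the mended pieces on their own rests

## Robot

A 6-joint arm with a two-finger parallel gripper is mounted at the origin on the work surface. World frame = base frame: x ahead of the robot, y to its left, z up, the work surface at z = 0. Lengths are in m, angles in degrees, forces in N, time in s.
With the tool pointing down it reaches from about 0.275 to 0.75 m from the base axis. Payload 10.2 kg.
Tool frame: the origin (TCP) lies at the very end of the fingers, on their centre line; the grasp point (between the pads) lies 19 mm behind it; z points along the fingers, y is the line along which they close (so a half turn about z gives the same grasp; the last joint's range is limited). The gripper opens to 85 mm and grips with 20 to 120 N. Pads are 22 mm wide; open, the fingers measure 114 mm over their backs; the gripper's body (76 mm by 85 mm) begins 54 mm behind the grasp point. The pads swing forward as they close: fully open they stand 13 mm farther back than shut.
Start: joints at [53.491, 17.928, 85.812, -0, 76.261, -12.8], TCP at [0.211, 0.481, 0.231] pointing down, gripper open.
Joint ranges: [-168.41, 168.41], [-55.51, 124.54], [10.69, 146.95], [-70.63, 250.63], [1, 178], [-165.06, 165.06]. Speed limits (degrees/s): [136.94, 136.94, 172.46, 180, 180, 180].

## Interface

Orientations are given as [roll, pitch, yaw] about the fixed x, y, z axes, in that order (R = Rz(yaw) Ry(pitch) Rx(roll)).
In Python, from station import monitor, capture, ctrl gives the robot as it stands.
- The arm moves only by the tool move_arm, never from a script. Its argument "commands" is a list of rows, each an object with "translation": the shift along the tool's x, y, z in cm, a list of three; "turn": the turn about the tool's z in rad; "claw": the closure, from -1 (fully open) to 1 (shut). A call has 1 to 12 rows; each row is the pose to reach, as a shift and turn from the pose commanded when the call began, along the tool's axes at that moment; what a row does not reach only later rows make up. A row lasts 1/12 s, in which the tool goes at most 41.7 mm and 7.16 degrees, less where a joint would pass 70% of its speed; a pose out of reach is approached as far as the arm can. A call with a gripper value outside its range is refused whole. The fingers move at their own pace and stop on an object; the grip force is fixed at half the most. Time passes only in rows, so rows that repeat a pose let the fingers close. It gives the time, the measured TCP pose, the force, the opening and the grip force at its end, in the units of the state.
- monitor.get_obs(): the state, without advancing time (a new reading comes with each control period).
- capture(name): name is "scene" or "top" or "wrist"; returns a dict with "pixels" (480x640x3 uint8, red, green, blue), "z_map" (480x640 float32, m along the optical axis (not along the pixel's ray), 0 where there is no reading), "intrinsics" (3x3 intrinsics, pixels), "eye" and "rotation" of the camera in the world. Camera axes: x right, y down, z forward; pixel columns grow to the right and rows downward; lengths in m; the calibration is good to about 2 mm. A picture is of the moment at which its call begins.
- ctrl.hand_in(): hands the job in; it is judged then, once.
The state is a dict: "time_s": time; "qpos": joint angles; "dq": joint speeds; "effort": joint torques, N m; "ee_pos": TCP position; "tool_rot": TCP orientation; "wrist_force": force on the tool from outside, world axes, zero at the start; "wrist_torque": the same for the moment, N m; "gripper_width": finger opening in m; "grasp_force": force on a finger pad.
Only numpy, scipy, OpenCV 4.12 (cv2) and the standard library are available. Lean on these libraries where they do the work, as an engineer would, in place of code of your own. Each camera call takes 0.05 s, during which the arm holds its last target. There are 200 camera calls.

## Task

Put today's mended pieces where they belong: set the porcelain fox (gently, not dropped), the pewter bridge and the wooden toy engine each upright on the cork pad painted with its own outline, centred and lined up with the outline (either way round will do), and fit the slotted brass collar over the shaft of the globe base in the vise, its slot over the red key, so that it drops fully home. Do not knock the amber glass dome or the blue glue jar out of place.

Things in the scene. Friction and masses are not known exactly. Their poses are not given: they have to be found in the camera images.
- fox: Sitting porcelain fox, orange with white chest and snout, 86 mm tall with ears, 140 g, loose. Round foot 50 mm across; round torso 40 mm wide at 10 mm height tapering to 33 mm at 52 mm, ball head 33 mm wide above; hold it round the torso about 42 mm up. Origin at the centre of the underside, z up, snout towards -x.
- bridge: Pewter model bridge, grey, flat deck on three piers with low parapets, 120 mm long (x) x 36 mm wide (y) x 51 mm high, about 350 g, loose. Piers solid to 28 mm height, deck from 28 to 40 mm; 36 mm wide everywhere, so it is held across its width at the middle pier. Origin at the centre of the underside.
- engine: Wooden toy train engine, red boiler and cab roof, fixed dark wheels, 92 mm long (x), 44 mm wide over the wheels (y), 68 mm high, 160 g, loose. Chassis 34 mm wide from 10 to 32 mm height, boiler 26 mm wide above it; wheels lie 15 to 41 mm either side of the middle: hold across the chassis at the middle, 36 mm up. Chimney -x, cab +x (58 mm high). Origin under the centre, at the wheels' underside.
- collar: Slotted brass collar (a C-shaped ring), 48 mm outside diameter, 28 mm bore, 28 mm high, about 160 g, lying flat on the bench, loose. Origin on its axis at the underside, z up. One slot right through the wall points along its +x: 13 mm wide at the bore, 23 mm at the outside.
- pad_fox: Fixed flat cork slab 140 x 80 x 6 mm lying on the bench, origin at the centre of its underside (the outline is centred over it), top 6 mm above the origin, x along its 140 mm length. Painted on it: a round orange outline, 64 mm outside, white inside (the fox's round foot; its yaw does not matter).
- pad_bridge: Fixed flat cork slab 140 x 80 x 6 mm lying on the bench, origin at the centre of its underside (the outline is centred over it), top 6 mm above the origin, x along its 140 mm length. Painted on it: a dark grey rectangle outline 130 x 46 mm along x with three grey blocks inside (the bridge's piers).
- pad_engine: Fixed flat cork slab 140 x 80 x 6 mm lying on the bench, origin at the centre of its underside (the outline is centred over it), top 6 mm above the origin, x along its 140 mm length. Painted on it: a red rectangle outline 104 x 44 mm along x with four dark wheel marks outside its long sides.
- vise: Fixed iron vise, cork jaws (tops 70 mm up), holding a wooden globe base. Origin at bench level under the shaft. Seat: top of the 50 mm disc, 84 mm above origin. Steel shaft on it: 21 mm thick, tapered tip 124 mm up. Red key 7 mm wide along +x, to 20.5 mm from the axis, up to 110 mm. The collar, slot (its +x) along this +x, rests with its origin at the seat. Spans y -77..50, x -35..35 mm.
- dome: Amber glass dome with a brass knob, 90 mm across, 125 mm tall, 350 g, standing loose towards the far edge; not to be moved. Origin at the centre of the underside.
- glue: Small blue glue jar with a white cap, 30 mm across, 48 mm tall, standing loose among the things; not to be moved. Origin at the centre of the underside.
There are look-alikes about, which are no part of the job. What is meant by the bridge is not purple, and is the smaller of those in its own colour.

How it is judged (in metres and radians):
At the end, for the whole second after the job is handed in: Fox, bridge, engine upright (0.1 rad) on their own pads, within 12 mm of centre; bridge and engine within 0.2 rad of the outline, either way round; collar over the key, within 5 mm of the seat and 8 mm of the axis; all released and at rest (horizontal distance between fox and pad_fox below 0.012 m and z of fox in the frame of pad_fox between 0.003 and 0.01 m and angle between each of fox, bridge, engine, collar's own z axis and vertical below 0.1 rad and horizontal distance between bridge and pad_bridge below 0.012 m and z of bridge in the frame of pad_bridge between 0.003 and 0.01 m and angle between the x axis of bridge and the x axis of pad_bridge, either way round below 0.2 rad and horizontal distance between engine and pad_engine below 0.012 m and z of engine in the frame of pad_engine between 0.003 and 0.01 m and angle between the x axis of engine and the x axis of pad_engine, either way round below 0.2 rad and horizontal distance between collar and vise below 0.008 m and z of collar in the frame of vise between 0.08 and 0.089 m and angle between the x axis of collar and the x axis of vise, either way round below 0.4 rad and linear speed of each of fox, bridge, engine, collar below 0.02 m/s); the robot touches nothing.
It fails at once if the amber dome is shifted by more than 20 mm (distance of dome from where it was at the start of the episode above 0.02 m).
It fails at once if the glue jar is shifted by more than 20 mm (distance of glue from where it was at the start of the episode above 0.02 m).
It fails at once if the porcelain fox falls freely from more than about 13 mm (contact force between fox and anything else below 0.01 N and linear speed of fox above 0.5 m/s).
It also fails if it takes over 120 s, if anything falls off the work surface, if the arm or the gripper's body presses on something with over 40 N, if the wrist force passes 120 N, or if a joint passes its speed limit or range.

## Working session

There is one attempt and no reset: what is moved stays moved. The work goes in short steps, Python scripts to look and compute and a tool call to move; the robot and the scene stay as the last step left them, time stands still between calls to the robot, and variables do not carry over. Pictures are saved under pics/ and viewed, at most 14 in all, crops included, and the job is handed in when it is done.

Besides the shell and the picture viewer there is one more tool, called after "Request:" by a JSON object that holds its "op" and its "data", one argument or row to a line. move_arm: Moves the arm, as the interface text tells. Its arguments: {"type":"object","properties":{"commands":{"type":"array","items":{"type":"object","properties":{"translation":{"type":"array","items":{"type":"number"}},"turn":{"type":"number"},"claw":{"type":"number"}}}}},"required":["commands"]}

```bash
ls; mkdir -p pics
cat > h.py <<'E'
import numpy as np, cv2
from station import monitor, capture, ctrl
def grab(name,tag):
    c=capture(name); cv2.imwrite(f'pics/{tag}.png',c['pixels'][:,:,::-1]); np.savez(f'pics/{tag}.npz',**c); return c
def load(tag): return dict(np.load(f'pics/{tag}.npz'))
def ray(c,u,v):
    d=np.linalg.inv(c['intrinsics'])@np.array([u,v,1.]); return c['rotation']@d
def plane(c,u,v,z):
    d=ray(c,u,v); e=c['eye']; return e+d*(z-e[2])/d[2]
def cloud(c):
    H,W=c['z_map'].shape; u,v=np.meshgrid(np.arange(W),np.arange(H))
    d=np.stack([u,v,np.ones_like(u)],-1)@np.linalg.inv(c['intrinsics']).T
    return (d*c['z_map'][...,None])@c['rotation'].T+c['eye']
E
python3 - <<'E'
from h import *
for n in ['scene','top']:
    c=grab(n,n+'0'); print(n,c['eye'],c['rotation'].round(3).tolist(),c['intrinsics'][0,0])
o=monitor.get_obs(); print(o)
E
```

```text
pics
scene [1.09862056 0.90001115 0.82174488] [-126.423, 0.746, 148.59] 621.5224105611209
top [ 0.44886373 -0.00207527  1.00358096] [-174.015, -0.06, -91.676] 520.8041891399572
{'time_s': 0.1, 'qpos': array([ 5.34922034e+01,  1.79555762e+01,  8.58484426e+01,  1.10571635e-03,
        7.62584840e+01, -1.27994549e+01]), 'dq': array([ 0.02145527, -0.06622847, -0.0260264 ,  0.0702652 , -0.05279168,
       -0.07385877]), 'effort': array([ 1.92666230e-03, -4.12899148e+01, -2.60138905e+01, -2.19626463e-04,
        3.09693271e-03,  1.71739401e-05]), 'ee_pos': array([0.21096709, 0.48051705, 0.23080618]), 'tool_rot': array([-1.79939288e+02, -1.48939177e-02,  1.56291387e+02]), 'wrist_force': array([ 0.53424419, -0.85902138,  0.57858405]), 'wrist_torque': array([ 0.00671652, -0.03768714, -0.03621939]), 'grasp_force': 0.0, 'gripper_width': 0.08567771114701012}
```

```bash
python3 - <<'E'
s=open('h.py').read()
s=s.replace("def grab","from scipy.spatial.transform import Rotation as R\ndef grab",1)
s=s.replace("c=capture(name);","c=capture(name); c['rotation']=R.from_euler('xyz',c['rotation'],degrees=True).as_matrix();")
open('h.py','w').write(s)
E
python3 - <<'E'
from h import *
c=grab('top','top1'); grab('scene','scene1')
P=cloud(c); print(P[240,320],P[100,100],P[400,500])
E
```

```text
[0.5399412  0.00208966 0.02662656] [8.34824180e-01 4.31848402e-01 1.89945199e-04] [ 0.2315203  -0.32642688  0.00079326]
```

View pics/top0.png

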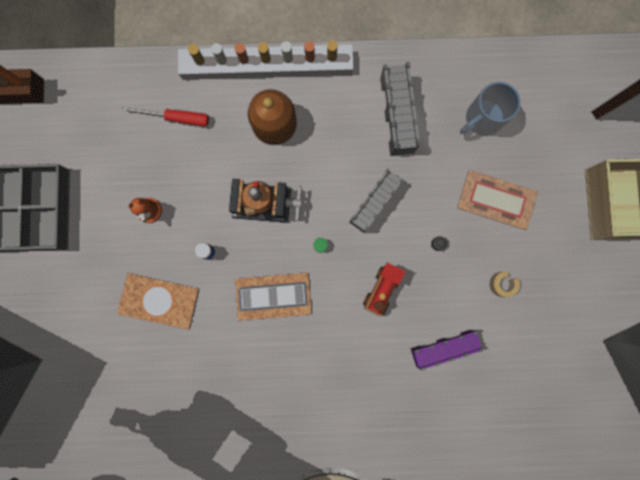

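View pics/scene0.png

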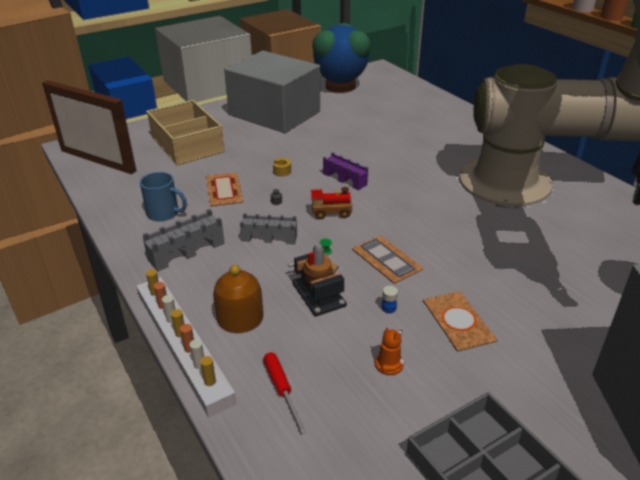

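Run:
```python
from h import *
t=load('top1'); s=load('scene1')
T=t['pixels'][:,:,::-1]; S=s['pixels'][:,:,::-1]
cv2.imwrite('pics/c1.png',cv2.resize(T[50:250,340:540],(600,600),interpolation=cv2.INTER_CUBIC))
a=cv2.resize(T[160:240,220:320],(400,320),interpolation=cv2.INTER_CUBIC);b=cv2.resize(S[230:320,280:370],(360,320+40)[:1]+(320,),interpolation=cv2.INTER_CUBIC)
cv2.imwrite('pics/c2.png',np.hstack([a,b]))
P=cloud(t)
m=((P[...,2]>0.012)&(P[...,0]>.2)&(P[...,0]<.85)&(abs(P[...,1])<.5)&(t['z_map']>0)).astype(np.uint8)
n,l,st,ce=cv2.connectedComponentsWithStats(m)
for i in range(1,n):
    if st[i,4]<30: continue
    Q=P[l==i]; print(st[i].tolist(),'zmax',Q[:,2].max().round(3),'med',np.median(Q,0).round(3))
    r=cv2.minAreaRect(Q[:,:2].astype(np.float32)); print('   rect',np.round(r[0],4),np.round(r[1],4),round(r[2],1))
hsv=cv2.cvtColor(t['pixels'],cv2.COLOR_RGB2HSV)
# pads: cork colour
for (u,v) in [(158,301),(273,297),(497,199)]:
    w=np.zeros(m.shape,np.uint8); w[v-45:v+45,u-55:u+55]=1
    k=((hsv[...,1]>70)&(hsv[...,0]<25)&(w>0)).astype(np.uint8)
    n,l,st,_=cv2.connectedComponentsWithStats(k); j=1+st[1:,4].argmax()
    ys,xs=np.nonzero(l==j)
    q=np.array([plane(t,x,y,.006)[:2] for x,y in zip(xs,ys)],np.float32)
    r=cv2.minAreaRect(q); print('pad',np.round(r[0],4),np.round(r[1],4),round(r[2],1), 'z',np.median(P[l==j][:,2]))
```

```text
[382, 71, 39, 84, 2311] zmax 0.071 med [ 0.773 -0.158  0.054]
   rect [ 0.7793 -0.1578] [0.1458 0.0504] 5.0
[460, 81, 61, 53, 1752] zmax 0.095 med [ 0.777 -0.33   0.063]
   rect [ 0.7763 -0.317 ] [0.0763 0.1031] 5.4
[248, 89, 49, 55, 2112] zmax 0.128 med [0.763 0.082 0.087]
   rect [0.7745 0.0852] [0.0871 0.0834] 83.8
[123, 107, 86, 19, 683] zmax 0.03 med [0.791 0.264 0.022]
   rect [0.798  0.2971] [0.1685 0.0256] 79.4
[50, 163, 18, 87, 951] zmax 0.05 med [0.617 0.489 0.034]
   rect [0.6183 0.4929] [0.0139 0.1602] 89.9
[350, 168, 54, 64, 1271] zmax 0.054 med [ 0.611 -0.104  0.04 ]
   rect [ 0.6123 -0.1056] [0.0369 0.1204] 52.0
[229, 178, 73, 44, 2165] zmax 0.126 med [0.613 0.104 0.07 ]
   rect [0.6174 0.1002] [0.1296 0.0678] 84.0
[128, 197, 30, 25, 504] zmax 0.088 med [0.606 0.322 0.064]
   rect [0.607  0.3281] [0.0352 0.0436] 65.2
[313, 237, 15, 15, 164] zmax 0.03 med [0.532 0.002 0.026]
   rect [0.533  0.0019] [0.027  0.0255] 43.8
[432, 236, 16, 14, 176] zmax 0.038 med [ 0.529 -0.222  0.024]
   rect [ 0.5291 -0.2244] [0.0267 0.0252] 87.3
[195, 243, 20, 16, 249] zmax 0.052 med [0.526 0.216 0.047]
   rect [0.526  0.2185] [0.0268 0.0288] 1.8
[363, 262, 43, 54, 1150] zmax 0.072 med [ 0.447 -0.111  0.054]
   rect [ 0.4449 -0.1127] [0.0448 0.0936] 62.7
[491, 271, 29, 26, 403] zmax 0.032 med [ 0.445 -0.338  0.027]
   rect [ 0.4468 -0.3425] [0.0483 0.044 ] 55.2
[411, 329, 73, 41, 1553] zmax 0.055 med [ 0.333 -0.222  0.041]
   rect [ 0.3322 -0.2246] [0.0378 0.1208] 15.7
pad [0.435  0.3139] [0.1404 0.0794] 76.2 z 0.005856008003544244
pad [0.4374 0.0951] [0.0791 0.1397] 3.2 z 0.005857688100089908
pad [ 0.611  -0.3438] [0.1386 0.0788] 70.3 z 0.005996577273293502
```

View pics/c1.png

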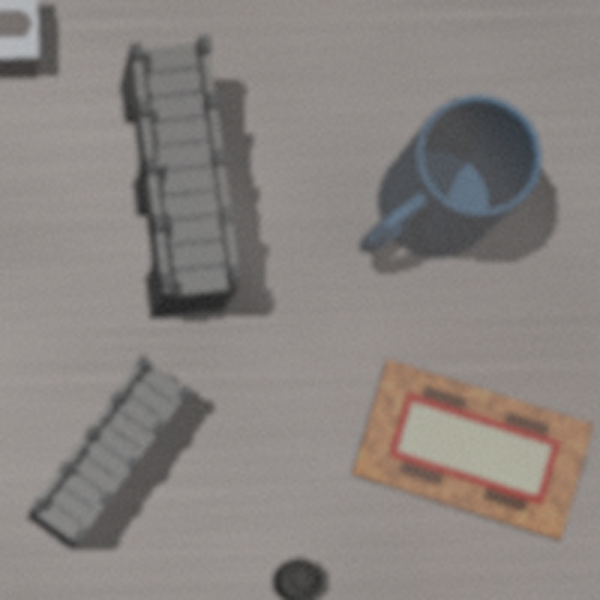

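View pics/c2.png

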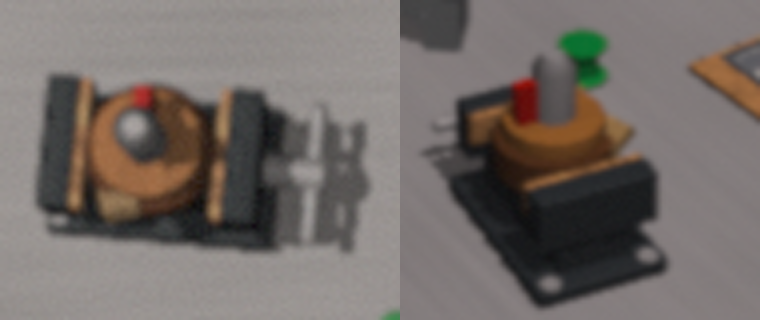

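Candidates for the bridge: purple at (447,350) is ruled out by colour. Of the grey ones, (400,108) is about 146 mm long and (378,202) about 120 x 37 mm, so the smaller one at (378,202) fits; the crop confirms it. The vise crop shows the red key on the +x (upper) side of the shaft. Next I'll refine the fox, collar, vise and engine poses.

```bash
cat >> h.py <<'E'
from scipy.optimize import least_squares
def near(c,x,y,r,zl,zh):
    P=cloud(c); m=(np.hypot(P[...,0]-x,P[...,1]-y)<r)&(P[...,2]>zl)&(P[...,2]<zh)&(c['z_map']>0); return P[m],m
def circ(q,r):
    s=least_squares(lambda p:np.hypot(q[:,0]-p[0],q[:,1]-p[1])-r,q[:,:2].mean(0),loss='soft_l1',f_scale=.002); return s.x.round(4),np.sqrt(np.mean(s.fun**2)).round(4)
def go(x,y,z,yaw):
    o=monitor.get_obs(); M=R.from_euler('xyz',o['tool_rot'],degrees=True).as_matrix()
    d=M.T@(np.array([x,y,z])-o['ee_pos'])*100
    dy=(yaw-o['tool_rot'][2]+90)%180-90
    print('go',d.round(2),'turn rad',round(-np.radians(dy),3),'final yaw',round(o['tool_rot'][2]+dy,1))
E
python3 - <<'E'
from h import *
t=load('top1'); s=load('scene1')
for nm,c in (('top',t),('scene',s)):
    Q,_=near(c,.61,.33,.05,.012,.05); print(nm,'fox torso',len(Q),circ(Q,.0185))
    Q,_=near(c,.61,.33,.05,.055,.07); print(nm,'head',len(Q),circ(Q,.0165))
    Q,m=near(c,.447,-.342,.04,.026,.033); print(nm,'collar top',len(Q),Q.mean(0).round(4))
    a,_=circ(Q,.019); print(a, 'slot', end=' ')
    th=np.degrees(np.arctan2(Q[:,1]-a[1],Q[:,0]-a[0])); h,_=np.histogram(th,36,(-180,180)); print(h)
    Q,_=near(c,.62,.1,.06,.112,.13); print(nm,'shaft',len(Q),circ(Q,.0095),Q[:,2].max())
    p=c['pixels'].astype(int); P,m=near(c,.62,.1,.06,.088,.112)
    m&=(p[...,0]>2.5*p[...,1])&(p[...,0]>90); q=cloud(c)[m]; print(nm,'key',len(q),q.mean(0).round(4),np.median(q,0).round(4))
    Q,_=near(c,.62,.1,.032,.08,.087); print(nm,'seat',len(Q),Q.mean(0).round(4), cv2.minEnclosingCircle(Q[:,:2].astype(np.float32)))
    for z0 in (.04,.055):
        Q,_=near(c,.445,-.113,.065,z0,.075); r=cv2.minAreaRect(Q[:,:2].astype(np.float32)); print('engine',np.round(r[0],4),np.round(r[1],4),r[2])
    Q,_=near(c,.612,-.105,.075,.037,.06); r=cv2.minAreaRect(Q[:,:2].astype(np.float32)); print('bridge',np.round(r[0],4),np.round(r[1],4),r[2])
go(.607,.330,.18,156.3)
E
```

```text
top fox torso 176 (array([0.6099, 0.3328]), np.float64(0.0017))
top head 136 (array([0.6074, 0.332 ]), np.float64(0.0039))
top collar top 269 [ 0.4457 -0.3416  0.0283]
[ 0.4482 -0.3433] slot [ 8 11  9  9  8  7  9  9  7 11  9  7  1  0  0  0  2  8  8  6  8 10 10  7
  8 10  8 11  9  7  7  9 10  9  7 10]
top shaft 115 (array([0.6206, 0.1142]), np.float64(0.0035)) 0.12643985016834325
top key 12 [0.6342 0.1117 0.1091] [0.6338 0.1121 0.1091]
top seat 337 [0.6161 0.1081 0.0836] ((0.6192014217376709, 0.1124393418431282), 0.02467491291463375)
engine [ 0.4462 -0.1139] [0.0382 0.0905] 62.09618377685547
engine [ 0.4458 -0.1144] [0.0382 0.0901] 63.3361930847168
bridge [ 0.6124 -0.1057] [0.0369 0.1203] 52.0341796875
scene fox torso 448 (array([0.6117, 0.3353]), np.float64(0.0029))
scene head 156 (array([0.6086, 0.3332]), np.float64(0.0027))
scene collar top 78 [ 0.4476 -0.3356  0.0278]
[ 0.45  -0.339] slot [1 2 5 1 2 4 4 2 2 2 2 0 0 0 0 0 0 2 2 3 2 3 2 5 3 3 5 1 3 3 2 5 1 3 1 2]
scene shaft 89 (array([0.6198, 0.1153]), np.float64(0.0033)) 0.12556074199604628
scene key 42 [0.6358 0.117  0.1018] [0.6358 0.1172 0.1032]
scene seat 129 [0.6225 0.1193 0.0838] ((0.6206533908843994, 0.11650065332651138), 0.025608906522393227)
engine [ 0.4459 -0.1145] [0.0465 0.0907] 67.27117156982422
engine [ 0.4473 -0.1148] [0.0402 0.089 ] 72.1130599975586
bridge [ 0.6132 -0.1026] [0.0462 0.121 ] 52.169498443603516
go [-42.31   2.14   5.09] turn rad -0.0 final yaw 156.3
```

Request:
{"op": "move_arm", "data": {
  "commands": [
    {"translation": [-42.4, 2.5, 5.1], "turn": 0, "claw": -1},
    {"translation": [-42.4, 2.5, 5.1], "turn": 0, "claw": -1},
    {"translation": [-42.4, 2.5, 5.1], "turn": 0, "claw": -1},
    {"translation": [-42.4, 2.5, 5.1], "turn": 0, "claw": -1},
    {"translation": [-42.4, 2.5, 5.1], "turn": 0, "claw": -1},
    {"translation": [-42.4, 2.5, 5.1], "turn": 0, "claw": -1},
    {"translation": [-42.4, 2.5, 5.1], "turn": 0, "claw": -1},
    {"translation": [-42.4, 2.5, 5.1], "turn": 0, "claw": -1},
    {"translation": [-42.4, 2.5, 5.1], "turn": 0, "claw": -1},
    {"translation": [-42.4, 2.5, 5.1], "turn": 0, "claw": -1},
    {"translation": [-42.4, 2.5, 5.1], "turn": 0, "claw": -1},
    {"translation": [-42.4, 2.5, 5.1], "turn": 0, "claw": -1}
  ]
}}

```text
time_s: 1.2
ee_pos: [0.6116, 0.3308, 0.1781]
tool_rot: [-179.9, -0.1, 156.1]
wrist_force: [0.2, 0.3, 0.5]
gripper_width: 0.0853
grasp_force: 0.0
```

Run:
```python
from h import *
c=grab('wrist','w1'); print(c['eye'])
for a in ((.012,.05,.0185),(.055,.07,.0165),(.001,.0075,.024)):
    Q,_=near(c,.609,.333,.05,*a[:2]); print(len(Q), circ(Q,a[2]) if len(Q)>5 else '')
go(.609,.333,.023,156.3)
```

```text
[0.53966006 0.36367101 0.32197585]
745 (array([0.6143, 0.3366]), np.float64(0.0023))
578 (array([0.61  , 0.3321]), np.float64(0.0038))
3022 (array([0.6034, 0.3349]), np.float64(0.0166))
go [ 0.1   0.05 15.6 ] turn rad -0.002 final yaw 156.3
```

View pics/w1.png

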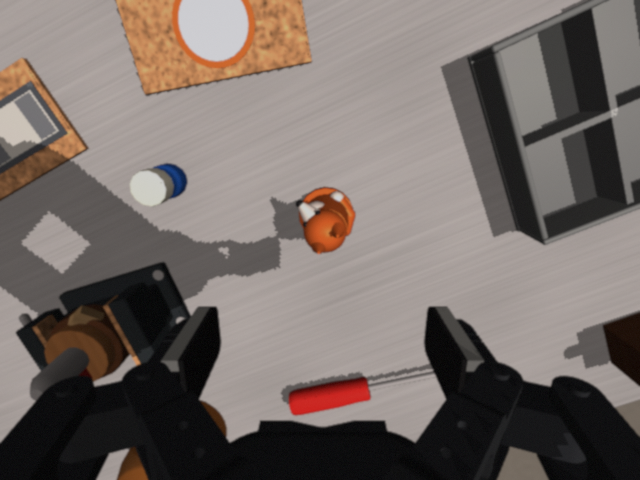

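Request:
{"op": "move_arm", "data": {
  "commands": [
    {"translation": [-0.1, 0.2, 4], "turn": 0, "claw": -1},
    {"translation": [-0.1, 0.2, 8], "turn": 0, "claw": -1},
    {"translation": [-0.1, 0.2, 12], "turn": 0, "claw": -1},
    {"translation": [-0.1, 0.2, 14.5], "turn": 0, "claw": -1},
    {"translation": [-0.1, 0.2, 15.5], "turn": 0, "claw": -1},
    {"translation": [-0.1, 0.2, 15.5], "turn": 0, "claw": 0},
    {"translation": [-0.1, 0.2, 15.5], "turn": 0, "claw": 1},
    {"translation": [-0.1, 0.2, 15.5], "turn": 0, "claw": 1},
    {"translation": [-0.1, 0.2, 15.5], "turn": 0, "claw": 1},
    {"translation": [-0.1, 0.2, 15.5], "turn": 0, "claw": 1},
    {"translation": [-0.1, 0.2, 15.5], "turn": 0, "claw": 1},
    {"translation": [-0.1, 0.2, 15.5], "turn": 0, "claw": 1}
  ]
}}

```text
time_s: 2.25
ee_pos: [0.612, 0.3349, 0.0282]
tool_rot: [179.9, 0.1, 156.3]
wrist_force: [-2.8, -1.4, 9.5]
gripper_width: 0.033
grasp_force: 60.1
```

Run:
```python
from h import *
print(monitor.get_obs()['gripper_width'])
go(.435,.314,.07,156.3)
for tag,f in(('top1',0),('w1',0)):
    c=load(tag); P=cloud(c); p=c['pixels'].astype(int)
    h=cv2.cvtColor(c['pixels'],cv2.COLOR_RGB2HSV)
    Q,m=near(c,.435,.314,.036,-.01,.012); m&=(h[...,1]<50)&(h[...,2]>90)
    k=cv2.morphologyEx(m.astype(np.uint8),cv2.MORPH_OPEN,np.ones((3,3)))
    q=P[k>0]; print(tag,len(q),q.mean(0).round(4),cv2.minEnclosingCircle(q[:,:2].astype(np.float32)))
```

```text
0.03302236791671364
go [15.35 -9.02 -4.24] turn rad -0.0 final yaw 156.3
top1 638 [0.4349 0.3148 0.0068] ((0.43446773290634155, 0.314719557762146), 0.027495063841342926)
w1 3540 [0.4413 0.3147 0.0081] ((0.4379523992538452, 0.3157135546207428), 0.027301589027047157)
```

Request:
{"op": "move_arm", "data": {
  "commands": [
    {"translation": [0, 0, -1], "turn": 0, "claw": 1},
    {"translation": [0, 0, -3], "turn": 0, "claw": 1},
    {"translation": [1, -0.6, -5], "turn": 0, "claw": 1},
    {"translation": [3, -1.8, -6], "turn": 0, "claw": 1},
    {"translation": [5.5, -3.2, -6], "turn": 0, "claw": 1},
    {"translation": [8.2, -4.8, -6], "turn": 0, "claw": 1},
    {"translation": [10.8, -6.3, -6], "turn": 0, "claw": 1},
    {"translation": [13, -7.6, -6], "turn": 0, "claw": 1},
    {"translation": [14.5, -8.5, -6], "turn": 0, "claw": 1},
    {"translation": [15.3, -9, -6], "turn": 0, "claw": 1},
    {"translation": [15.4, -9, -6], "turn": 0, "claw": 1},
    {"translation": [15.4, -9, -6], "turn": 0, "claw": 1}
  ]
}}

```text
time_s: 3.25
ee_pos: [0.4343, 0.3143, 0.0864]
tool_rot: [179.9, 0.1, 156.3]
wrist_force: [0.2, -0.5, -1.2]
gripper_width: 0.033
grasp_force: 59.9
```

Run:
```python
from h import *
c=grab('top','t2'); grab('scene','s2'); print(monitor.get_obs()['wrist_force'])
for n in ('s2',):
  c=load(n)
  for zl,zh in ((.04,.06),(.06,.08)):
    Q,m=near(c,.435,.314,.035,zl,zh); print(len(Q), circ(Q,.019) if len(Q)>5 else '')
  cv2.imwrite('pics/s2c.png',cv2.resize(c['pixels'][230:390,360:560,::-1],(600,480)))
go(.435,.3145,.036,156.3)
```

```text
[ 0.43161061 -0.5293191  -2.00262259]
21 (array([0.4392, 0.3191]), np.float64(0.0022))
301 (array([0.4381, 0.3188]), np.float64(0.0029))
go [0.   0.03 4.98] turn rad -0.0 final yaw 156.3
```

View pics/s2c.png

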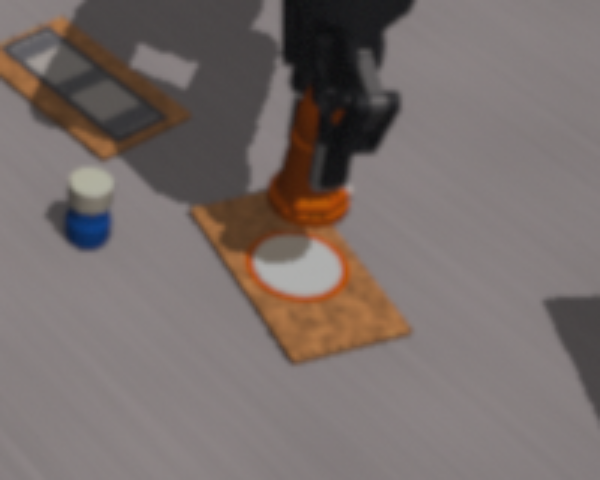

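Request:
{"op": "move_arm", "data": {
  "commands": [
    {"translation": [0, 0, 1.5], "turn": 0, "claw": 1},
    {"translation": [0, 0, 3], "turn": 0, "claw": 1},
    {"translation": [0, 0, 4], "turn": 0, "claw": 1},
    {"translation": [0, 0, 4.6], "turn": 0, "claw": 1},
    {"translation": [0, 0, 4.9], "turn": 0, "claw": 1},
    {"translation": [0, 0, 5.1], "turn": 0, "claw": 1},
    {"translation": [0, 0, 5.2], "turn": 0, "claw": 1},
    {"translation": [0, 0, 5.2], "turn": 0, "claw": 1},
    {"translation": [0, 0, 5.3], "turn": 0, "claw": 1},
    {"translation": [0, 0, 5.3], "turn": 0, "claw": 1}
  ]
}}

```text
time_s: 4.18
ee_pos: [0.4343, 0.314, 0.0342]
tool_rot: [180.0, 0.0, 156.3]
wrist_force: [-5.6, -5.6, 14.4]
gripper_width: 0.0335
grasp_force: 62.6
```

Contact is made at the expected height, so I'll release and rise.

Request:
{"op": "move_arm", "data": {
  "commands": [
    {"translation": [0, 0, -0.05], "turn": 0, "claw": 1},
    {"translation": [0, 0, -0.1], "turn": 0, "claw": 0.2},
    {"translation": [0, 0, -0.1], "turn": 0, "claw": -0.3},
    {"translation": [0, 0, -0.1], "turn": 0, "claw": -1},
    {"translation": [0, 0, -0.1], "turn": 0, "claw": -1},
    {"translation": [0, 0, -0.1], "turn": 0, "claw": -1},
    {"translation": [0, 0, -2], "turn": 0, "claw": -1},
    {"translation": [0, 0, -5], "turn": 0, "claw": -1},
    {"translation": [0, 0, -9], "turn": 0, "claw": -1},
    {"translation": [0, 0, -13], "turn": 0, "claw": -1},
    {"translation": [0, 0, -15], "turn": 0, "claw": -1},
    {"translation": [0, 0, -15], "turn": 0, "claw": -1}
  ]
}}

```text
time_s: 5.18
ee_pos: [0.4356, 0.3149, 0.1872]
tool_rot: [179.6, 0.3, 156.3]
wrist_force: [0.4, -0.7, 0.8]
gripper_width: 0.085
grasp_force: 0.0
```

Run:
```python
from h import *
c=grab('scene','s3')
for n in ('s3',):
  c=load(n); Q,m=near(c,.435,.314,.05,.017,.055); print(n,len(Q), circ(Q,.0185),'z',near(c,.435,.314,.05,.05,.2)[0][:,2].max())
  Q,m=near(c,.435,.314,.05,.06,.08); print(n,len(Q), circ(Q,.0165))
# next: bridge
go(.6124,-.1050,.19,142)
go(.6124,-.1050,.19,232)
```

```text
s3 410 (array([0.4347, 0.3158]), np.float64(0.003)) z 0.19979077976511894
s3 187 (array([0.4312, 0.3136]), np.float64(0.003))
go [-33.13 -31.26  -0.57] turn rad 0.249 final yaw 142.0
go [-33.13 -31.26  -0.57] turn rad -1.321 final yaw 232.0
```

Request:
{"op": "move_arm", "data": {
  "commands": [
    {"translation": [-33.1, -31.3, -0.6], "turn": 0.249, "claw": -1},
    {"translation": [-33.1, -31.3, -0.6], "turn": 0.249, "claw": -1},
    {"translation": [-33.1, -31.3, -0.6], "turn": 0.249, "claw": -1},
    {"translation": [-33.1, -31.3, -0.6], "turn": 0.249, "claw": -1},
    {"translation": [-33.1, -31.3, -0.6], "turn": 0.249, "claw": -1},
    {"translation": [-33.1, -31.3, -0.6], "turn": 0.249, "claw": -1},
    {"translation": [-33.1, -31.3, -0.6], "turn": 0.249, "claw": -1},
    {"translation": [-33.1, -31.3, -0.6], "turn": 0.249, "claw": -1},
    {"translation": [-33.1, -31.3, -0.6], "turn": 0.249, "claw": -1},
    {"translation": [-33.1, -31.3, -0.6], "turn": 0.249, "claw": -1},
    {"translation": [-33.1, -31.3, -0.6], "turn": 0.249, "claw": -1},
    {"translation": [-33.1, -31.3, -0.6], "turn": 0.249, "claw": -1}
  ]
}}

```text
time_s: 6.23
ee_pos: [0.6119, -0.1118, 0.1857]
tool_rot: [-179.9, -0.1, 141.7]
wrist_force: [-0.9, -0.0, 0.3]
gripper_width: 0.0853
grasp_force: 0.0
```

Run:
```python
from h import *
c=grab('wrist','w2')
Q,m=near(c,.612,-.105,.075,.035,.06); r=cv2.minAreaRect(Q[:,:2].astype(np.float32)); print('bridge',np.round(r[0],4),np.round(r[1],4),r[2])
ys,xs=np.nonzero(m); print(len(xs),xs.min(),xs.max(),ys.min(),ys.max())
go(.6124,-.105,.016,142)
```

```text
bridge [ 0.6152 -0.1038] [0.037  0.1203] 52.083953857421875
6330 308 356 145 288
go [ 0.07  0.39 16.97] turn rad -0.004 final yaw 142.0
```

Request:
{"op": "move_arm", "data": {
  "commands": [
    {"translation": [0, 0, 4], "turn": 0, "claw": -1},
    {"translation": [0, 0, 8], "turn": 0, "claw": -1},
    {"translation": [0, 0, 12], "turn": 0, "claw": -1},
    {"translation": [0, 0, 15.5], "turn": 0, "claw": -1},
    {"translation": [0, 0, 17.5], "turn": 0, "claw": -1},
    {"translation": [0, 0, 17.5], "turn": 0, "claw": 0},
    {"translation": [0, 0, 17.5], "turn": 0, "claw": 1},
    {"translation": [0, 0, 17.5], "turn": 0, "claw": 1},
    {"translation": [0, 0, 17.5], "turn": 0, "claw": 1},
    {"translation": [0, 0, 17.5], "turn": 0, "claw": 1},
    {"translation": [0, 0, 17.5], "turn": 0, "claw": 1},
    {"translation": [0, 0, 17.5], "turn": 0, "claw": 1}
  ]
}}

```text
time_s: 7.28
ee_pos: [0.6124, -0.1056, 0.0156]
tool_rot: [179.9, 0.2, 142.0]
wrist_force: [0.7, 3.0, 7.0]
gripper_width: 0.0353
grasp_force: 61.3
```

Run:
```python
from h import *
c=load('top1'); P=cloud(c); h=cv2.cvtColor(c['pixels'],cv2.COLOR_RGB2HSV)
Q,m=near(c,.4374,.0951,.08,-.01,.012); m&=h[...,1]<60
# inner outline content: grey pixels inside pad (erode by pad border)
a=np.radians(93.2); d=P[...,:2]-[.4374,.0951]; L=d@[np.cos(a),np.sin(a)]; W=d@[-np.sin(a),np.cos(a)]
m&=(abs(L)<.068)&(abs(W)<.034)
q=P[m][:,:2].astype(np.float32); r=cv2.minAreaRect(q); print(np.round(r[0],4),np.round(r[1],4),r[2])
o=monitor.get_obs(); print(o['ee_pos'],o['tool_rot'],o['wrist_force'])
go(.4374,.0951,.08,93.2)
```

```text
[0.4374 0.0955] [0.0448 0.1291] 3.0352587699890137
[ 0.61237524 -0.10558344  0.01557319] [179.9013263    0.20849137 142.03378144] [0.69630576 2.9661536  6.99961768]
go [26.12  5.07 -6.53] turn rad 0.852 final yaw 93.2
```

Request:
{"op": "move_arm", "data": {
  "commands": [
    {"translation": [0, 0, -2], "turn": 0, "claw": 1},
    {"translation": [0, 0, -5], "turn": 0, "claw": 1},
    {"translation": [1, 0.2, -7.5], "turn": 0.05, "claw": 1},
    {"translation": [4, 0.8, -8], "turn": 0.15, "claw": 1},
    {"translation": [7.5, 1.5, -8], "turn": 0.26, "claw": 1},
    {"translation": [11, 2.1, -8], "turn": 0.38, "claw": 1},
    {"translation": [14.5, 2.8, -8], "turn": 0.5, "claw": 1},
    {"translation": [18, 3.5, -8], "turn": 0.62, "claw": 1},
    {"translation": [21.5, 4.2, -8], "turn": 0.72, "claw": 1},
    {"translation": [24, 4.7, -8], "turn": 0.8, "claw": 1},
    {"translation": [25.5, 5, -8], "turn": 0.84, "claw": 1},
    {"translation": [26.1, 5.1, -8], "turn": 0.852, "claw": 1}
  ]
}}

```text
time_s: 8.28
ee_pos: [0.4352, 0.0967, 0.0939]
tool_rot: [180.0, -0.0, 93.2]
wrist_force: [1.1, -1.0, -3.6]
gripper_width: 0.0352
grasp_force: 60.9
```

Request:
{"op": "move_arm", "data": {
  "commands": [
    {"translation": [0, 0, 0], "turn": 0, "claw": 1},
    {"translation": [0, 0, 0], "turn": 0, "claw": 1}
  ]
}}

```text
time_s: 8.45
ee_pos: [0.4375, 0.0948, 0.0937]
tool_rot: [179.9, 0.0, 93.3]
wrist_force: [-1.5, 0.1, -3.2]
gripper_width: 0.0354
grasp_force: 60.9
```

Run:
```python
from h import *
go(.4374,.0953,.0225,93.2)
c=grab('wrist','w3')
print(monitor.get_obs()['ee_pos'])
```

```text
go [ 0.06 -0.01  7.12] turn rad 0.001 final yaw 93.2
[0.4376205  0.09449845 0.09357285]
```

View pics/w3.png

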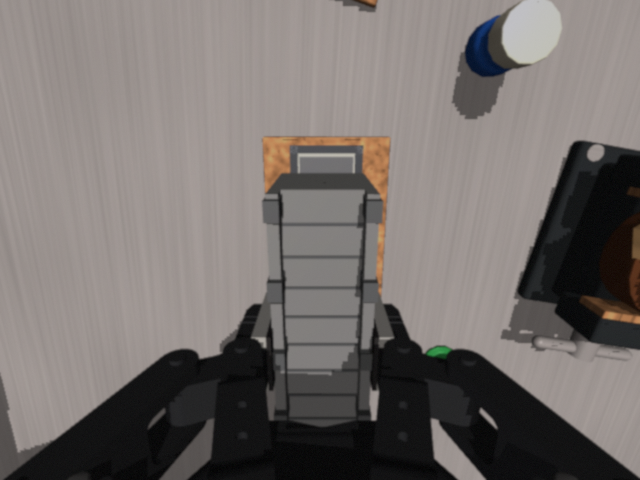

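Request:
{"op": "move_arm", "data": {
  "commands": [
    {"translation": [0, 0, 2.5], "turn": 0, "claw": 1},
    {"translation": [0, 0, 5], "turn": 0, "claw": 1},
    {"translation": [0, 0, 6.4], "turn": 0, "claw": 1},
    {"translation": [0, 0, 6.9], "turn": 0, "claw": 1},
    {"translation": [0, 0, 7.1], "turn": 0, "claw": 1},
    {"translation": [0, 0, 7.3], "turn": 0, "claw": 1},
    {"translation": [0, 0, 7.4], "turn": 0, "claw": 1},
    {"translation": [0, 0, 7.4], "turn": 0, "claw": 1}
  ]
}}

```text
time_s: 9.17
ee_pos: [0.4372, 0.0946, 0.0215]
tool_rot: [180.0, 0.0, 93.2]
wrist_force: [-10.7, -3.4, 19.4]
gripper_width: 0.0356
grasp_force: 63.8
```

Request:
{"op": "move_arm", "data": {
  "commands": [
    {"translation": [0, 0, 0], "turn": 0, "claw": 0.2},
    {"translation": [0, 0, 0], "turn": 0, "claw": -0.5},
    {"translation": [0, 0, 0], "turn": 0, "claw": -1},
    {"translation": [0, 0, 0], "turn": 0, "claw": -1},
    {"translation": [0, 0, 0], "turn": 0, "claw": -1},
    {"translation": [0, 0, -3], "turn": 0, "claw": -1},
    {"translation": [0, 0, -7], "turn": 0, "claw": -1},
    {"translation": [0, 0, -11], "turn": 0, "claw": -1},
    {"translation": [0, 0, -15], "turn": 0, "claw": -1},
    {"translation": [0, 0, -17], "turn": 0, "claw": -1},
    {"translation": [0, 0, -17], "turn": 0, "claw": -1},
    {"translation": [0, 0, -17], "turn": 0, "claw": -1}
  ]
}}

```text
time_s: 10.17
ee_pos: [0.4371, 0.0952, 0.1899]
tool_rot: [179.9, 0.0, 93.2]
wrist_force: [0.4, -1.4, -0.5]
gripper_width: 0.0854
grasp_force: 0.0
```

Run:
```python
from h import *
c=grab('wrist','w4'); Q,m=near(c,.437,.095,.08,.042,.065); r=cv2.minAreaRect(Q[:,:2].astype(np.float32)); print('bridge',np.round(r[0],4),np.round(r[1],4),r[2],Q[:,2].max())
# engine: long axis -27.0 (153)
go(.4462,-.1142,.19,153)
go(.4462,-.1142,.19,63)
```

```text
bridge [0.4386 0.0942] [0.0371 0.1202] 3.2330424785614014 0.0597569319985401
go [-20.96  -0.2   -0.13] turn rad -1.044 final yaw 153.0
go [-20.96  -0.2   -0.13] turn rad 0.527 final yaw 63.0
```

Request:
{"op": "move_arm", "data": {
  "commands": [
    {"translation": [-4, 0, -0.1], "turn": -0.1, "claw": -1},
    {"translation": [-8, 0, -0.1], "turn": -0.22, "claw": -1},
    {"translation": [-12, -0.1, -0.1], "turn": -0.34, "claw": -1},
    {"translation": [-16, -0.1, -0.1], "turn": -0.46, "claw": -1},
    {"translation": [-19, -0.2, -0.1], "turn": -0.58, "claw": -1},
    {"translation": [-20.5, -0.2, -0.1], "turn": -0.7, "claw": -1},
    {"translation": [-21, -0.2, -0.1], "turn": -0.82, "claw": -1},
    {"translation": [-21, -0.2, -0.1], "turn": -0.94, "claw": -1},
    {"translation": [-21, -0.2, -0.1], "turn": -1.02, "claw": -1},
    {"translation": [-21, -0.2, -0.1], "turn": -1.044, "claw": -1},
    {"translation": [-21, -0.2, -0.1], "turn": -1.044, "claw": -1},
    {"translation": [-21, -0.2, -0.1], "turn": -1.044, "claw": -1}
  ]
}}

```text
time_s: 11.22
ee_pos: [0.4461, -0.1144, 0.1891]
tool_rot: [180.0, -0.1, 152.9]
wrist_force: [0.4, -0.5, -0.3]
gripper_width: 0.0855
grasp_force: 0.0
```

Run:
```python
from h import *
c=grab('wrist','w5')
for z0 in (.04,.03,.014):
    Q,m=near(c,.4462,-.1142,.065,z0,.075); r=cv2.minAreaRect(Q[:,:2].astype(np.float32)); print('engine',np.round(r[0],4),np.round(r[1],4),r[2])
# boiler line direction: red pixels
h=cv2.cvtColor(c['pixels'],cv2.COLOR_RGB2HSV)
go(.4462,-.1142,.017,153)
```

```text
engine [ 0.4486 -0.1117] [0.0379 0.0916] 62.022216796875
engine [ 0.4473 -0.111 ] [0.0379 0.0945] 62.022216796875
engine [ 0.4468 -0.1114] [0.0458 0.0945] 63.02426528930664
go [-0.02  0.02 17.24] turn rad -0.001 final yaw 153.0
```

View pics/w5.png

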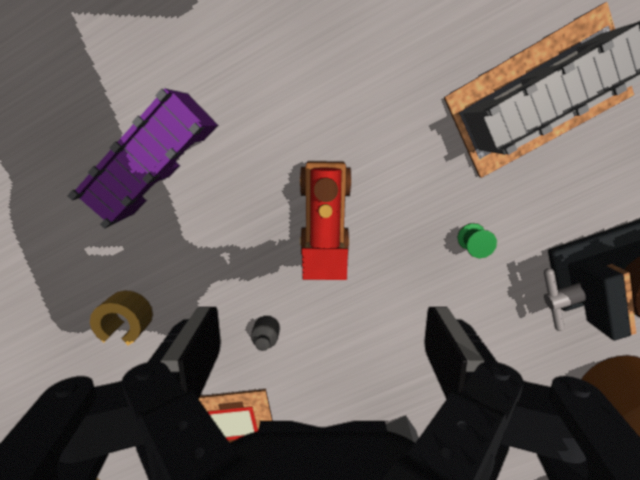

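Request:
{"op": "move_arm", "data": {
  "commands": [
    {"translation": [0, 0.2, 4], "turn": 0, "claw": -1},
    {"translation": [0, 0.2, 8], "turn": 0, "claw": -1},
    {"translation": [0, 0.2, 12], "turn": 0, "claw": -1},
    {"translation": [0, 0.2, 15.5], "turn": 0, "claw": -1},
    {"translation": [0, 0.2, 17.2], "turn": 0, "claw": -1},
    {"translation": [0, 0.2, 17.2], "turn": 0, "claw": 0},
    {"translation": [0, 0.2, 17.2], "turn": 0, "claw": 1},
    {"translation": [0, 0.2, 17.2], "turn": 0, "claw": 1},
    {"translation": [0, 0.2, 17.2], "turn": 0, "claw": 1},
    {"translation": [0, 0.2, 17.2], "turn": 0, "claw": 1},
    {"translation": [0, 0.2, 17.2], "turn": 0, "claw": 1},
    {"translation": [0, 0.2, 17.2], "turn": 0, "claw": 1}
  ]
}}

```text
time_s: 12.27
ee_pos: [0.4484, -0.1133, 0.02]
tool_rot: [-180.0, 0.2, 153.0]
wrist_force: [-1.8, -0.5, 7.6]
gripper_width: 0.0321
grasp_force: 59.0
```

Run:
```python
from h import *
c=load('top1'); P=cloud(c)
a=np.radians(70.3); d=P[...,:2]-[.611,-.3438]; L=d@[np.cos(a),np.sin(a)]; W=d@[-np.sin(a),np.cos(a)]
h=cv2.cvtColor(c['pixels'],cv2.COLOR_RGB2HSV)
m=(abs(L)<.055)&(abs(W)<.025)&(h[...,1]<70)&(h[...,2]>110)
q=P[m][:,:2].astype(np.float32); r=cv2.minAreaRect(q); print(np.round(r[0],4),np.round(r[1],4),r[2])
print(monitor.get_obs()['ee_pos'])
go(.611,-.3438,.08,70.3)
```

```text
[ 0.6083 -0.3436] [0.0956 0.043 ] 70.79581451416016
[ 0.44839878 -0.11334242  0.0199817 ]
go [-24.96 -13.16  -5.91] turn rad 1.444 final yaw 70.3
```

Request:
{"op": "move_arm", "data": {
  "commands": [
    {"translation": [0, 0, -2], "turn": 0, "claw": 1},
    {"translation": [0, 0, -5], "turn": 0.05, "claw": 1},
    {"translation": [-1, -0.5, -8], "turn": 0.13, "claw": 1},
    {"translation": [-3.5, -1.8, -9], "turn": 0.23, "claw": 1},
    {"translation": [-6.5, -3.4, -9], "turn": 0.33, "claw": 1},
    {"translation": [-9.5, -5, -9], "turn": 0.44, "claw": 1},
    {"translation": [-12.5, -6.6, -9], "turn": 0.55, "claw": 1},
    {"translation": [-15.5, -8.2, -9], "turn": 0.66, "claw": 1},
    {"translation": [-18.5, -9.8, -9], "turn": 0.77, "claw": 1},
    {"translation": [-21.5, -11.3, -9], "turn": 0.88, "claw": 1},
    {"translation": [-23.5, -12.4, -9], "turn": 0.98, "claw": 1},
    {"translation": [-24.9, -13.2, -9], "turn": 1.05, "claw": 1}
  ]
}}

```text
time_s: 13.27
ee_pos: [0.6102, -0.3453, 0.1088]
tool_rot: [179.9, 0.1, 92.5]
wrist_force: [0.6, 0.0, -1.1]
gripper_width: 0.0322
grasp_force: 61.0
```

Request:
{"op": "move_arm", "data": {
  "commands": [
    {"translation": [0, 0, 0], "turn": 0.1, "claw": 1},
    {"translation": [0, 0, 0], "turn": 0.2, "claw": 1},
    {"translation": [0, 0, 0], "turn": 0.3, "claw": 1},
    {"translation": [0, 0, 0], "turn": 0.37, "claw": 1},
    {"translation": [0, 0, 0], "turn": 0.394, "claw": 1},
    {"translation": [0, 0, 0], "turn": 0.394, "claw": 1},
    {"translation": [0, 0, 0], "turn": 0.394, "claw": 1}
  ]
}}

```text
time_s: 13.85
ee_pos: [0.6095, -0.3433, 0.1087]
tool_rot: [180.0, 0.0, 70.4]
wrist_force: [0.5, 0.1, -1.8]
gripper_width: 0.0326
grasp_force: 60.9
```

Run:
```python
from h import *
go(.610,-.3437,.0265,70.4)
c=grab('wrist','w6')
```

```text
go [-0.02  0.06  8.22] turn rad 0.0 final yaw 70.4
```

View pics/w6.png

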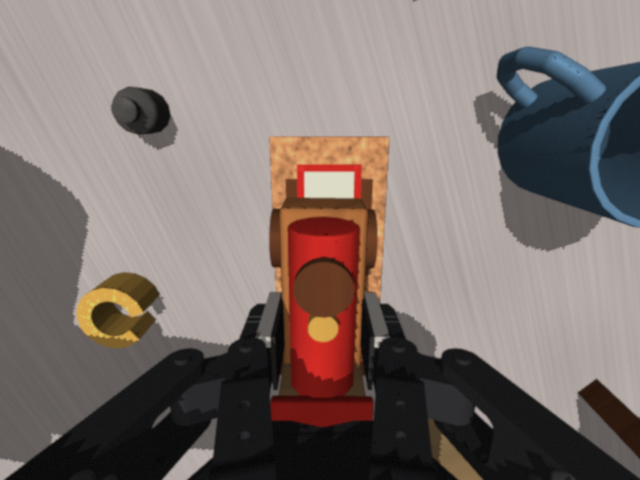

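Request:
{"op": "move_arm", "data": {
  "commands": [
    {"translation": [0, 0.05, 2.5], "turn": 0, "claw": 1},
    {"translation": [0, 0.05, 5], "turn": 0, "claw": 1},
    {"translation": [0, 0.05, 7.2], "turn": 0, "claw": 1},
    {"translation": [0, 0.05, 7.9], "turn": 0, "claw": 1},
    {"translation": [0, 0.05, 8.2], "turn": 0, "claw": 1},
    {"translation": [0, 0.05, 8.35], "turn": 0, "claw": 1},
    {"translation": [0, 0.05, 8.45], "turn": 0, "claw": 1},
    {"translation": [0, 0.05, 8.45], "turn": 0, "claw": 1}
  ]
}}

```text
time_s: 14.57
ee_pos: [0.6101, -0.3435, 0.0261]
tool_rot: [180.0, 0.0, 70.4]
wrist_force: [-3.5, 3.6, 6.3]
gripper_width: 0.0321
grasp_force: 62.0
```

Request:
{"op": "move_arm", "data": {
  "commands": [
    {"translation": [0, 0, 0], "turn": 0, "claw": 0.2},
    {"translation": [0, 0, 0], "turn": 0, "claw": -0.5},
    {"translation": [0, 0, 0], "turn": 0, "claw": -1},
    {"translation": [0, 0, 0], "turn": 0, "claw": -1},
    {"translation": [0, 0, 0], "turn": 0, "claw": -1},
    {"translation": [0, 0, -3], "turn": 0, "claw": -1},
    {"translation": [0, 0, -7], "turn": 0, "claw": -1},
    {"translation": [0, 0, -11], "turn": 0, "claw": -1},
    {"translation": [0, 0, -15], "turn": 0, "claw": -1},
    {"translation": [0, 0, -17], "turn": 0, "claw": -1},
    {"translation": [0, 0, -17], "turn": 0, "claw": -1},
    {"translation": [0, 0, -17], "turn": 0, "claw": -1}
  ]
}}

```text
time_s: 15.57
ee_pos: [0.6102, -0.3438, 0.1948]
tool_rot: [179.9, 0.0, 70.3]
wrist_force: [-0.6, 0.1, -0.7]
gripper_width: 0.0855
grasp_force: 0.0
```

Run:
```python
from h import *
c=grab('wrist','w7'); Q,m=near(c,.61,-.344,.065,.045,.085); r=cv2.minAreaRect(Q[:,:2].astype(np.float32)); print('engine',np.round(r[0],4),np.round(r[1],4),r[2],Q[:,2].max())
Q,m=near(c,.448,-.342,.04,.026,.033); a,e=circ(Q,.019); print('collar',len(Q),a,e)
th=np.degrees(np.arctan2(Q[:,1]-a[1],Q[:,0]-a[0])); print(np.histogram(th,72,(-180,180))[0])
c2=c['pixels'][:,:,::-1]; 
go(.4485,-.342,.16,-36)
go(.4485,-.342,.16,54)
```

```text
engine [ 0.6121 -0.3424] [0.0912 0.038 ] 69.47264862060547 0.07684405745219425
collar 1238 [ 0.4521 -0.3418] 0.0032
[22 20 20 19 22 20 22 20 19 20 20 23 17 23 15 17 19 22 18 18 19 17 20 21
  1  0  0  0  0  0  0  0  0  8 18 22 20 21 22 22 21 20 23 17 22 22 22 21
 19 20 22 20 18 21 20 16 20 18 18 17 16 23 19 21 16 22 16 21 21 19 21 19]
go [ -5.3  -15.22   3.31] turn rad -1.286 final yaw 144.0
go [ -5.3  -15.22   3.31] turn rad 0.284 final yaw 54.0
```

Request:
{"op": "move_arm", "data": {
  "commands": [
    {"translation": [-1.5, -4, 0], "turn": -0.1, "claw": -1},
    {"translation": [-2.7, -8, 0], "turn": -0.22, "claw": -1},
    {"translation": [-4, -12, 0], "turn": -0.34, "claw": -1},
    {"translation": [-5, -14.5, 1], "turn": -0.46, "claw": -1},
    {"translation": [-5.3, -15.1, 1], "turn": -0.58, "claw": -1},
    {"translation": [-5.3, -15.1, 1], "turn": -0.7, "claw": -1},
    {"translation": [-5.3, -15.1, 1], "turn": -0.82, "claw": -1},
    {"translation": [-5.3, -15.1, 1], "turn": -0.94, "claw": -1},
    {"translation": [-5.3, -15.1, 1], "turn": -1.06, "claw": -1},
    {"translation": [-5.3, -15.1, 1], "turn": -1.18, "claw": -1},
    {"translation": [-5.3, -15.1, 1], "turn": -1.286, "claw": -1},
    {"translation": [-5.3, -15.1, 1], "turn": -1.286, "claw": -1}
  ]
}}

```text
time_s: 16.62
ee_pos: [0.4494, -0.342, 0.1821]
tool_rot: [180.0, -0.2, 144.2]
wrist_force: [-0.1, 0.8, 0.3]
gripper_width: 0.0853
grasp_force: 0.0
```

Request:
{"op": "move_arm", "data": {
  "commands": [
    {"translation": [0, 0, 0], "turn": 0, "claw": -1},
    {"translation": [0, 0, 0], "turn": 0, "claw": -1}
  ]
}}

```text
time_s: 16.78
ee_pos: [0.4497, -0.3423, 0.183]
tool_rot: [180.0, -0.1, 143.8]
wrist_force: [0.1, -0.3, -0.5]
gripper_width: 0.0855
grasp_force: 0.0
```

Run:
```python
from h import *
c=grab('wrist','w8')
Q,m=near(c,.45,-.342,.04,.026,.036); a,e=circ(Q,.019); print('collar',len(Q),a,e,np.median(Q[:,2]))
th=np.degrees(np.arctan2(Q[:,1]-a[1],Q[:,0]-a[0])); h=np.histogram(th,72,(-180,180))[0]; print(h)
go(*a,.002,144)
go(.449,-.342,.002,144)
```

```text
collar 1404 [ 0.4505 -0.3417] 0.003 0.028911833110886742
[22 22 23 23 19 28 20 22 23 24 17 25 22 24 20 22 22 21 22 22 23 22 21 19
  3  0  0  0  0  0  0  0  0  6 21 21 22 24 21 21 22 22 23 22 22 23 24 20
 20 24 20 24 23 21 23 21 25 23 22 23 24 22 25 27 26 22 27 22 23 23 25 24]
go [-0.04  0.09 18.12] turn rad -0.003 final yaw 144.0
go [ 0.07 -0.02 18.12] turn rad -0.003 final yaw 144.0
```

Request:
{"op": "move_arm", "data": {
  "commands": [
    {"translation": [0, 0, 4], "turn": 0, "claw": -1},
    {"translation": [0, 0, 8], "turn": 0, "claw": -1},
    {"translation": [0, 0, 12], "turn": 0, "claw": -1},
    {"translation": [0, 0, 15.5], "turn": 0, "claw": -1},
    {"translation": [0, 0, 17.4], "turn": 0, "claw": -1},
    {"translation": [0, 0, 18.1], "turn": 0, "claw": -0.5},
    {"translation": [0, 0, 18.1], "turn": 0, "claw": 0.2},
    {"translation": [0, 0, 18.1], "turn": 0, "claw": 1},
    {"translation": [0, 0, 18.1], "turn": 0, "claw": 1},
    {"translation": [0, 0, 18.1], "turn": 0, "claw": 1},
    {"translation": [0, 0, 18.1], "turn": 0, "claw": 1},
    {"translation": [0, 0, 18.1], "turn": 0, "claw": 1}
  ]
}}

```text
time_s: 17.83
ee_pos: [0.4506, -0.3433, 0.0045]
tool_rot: [-180.0, 0.2, 144.0]
wrist_force: [-0.5, 0.3, 6.8]
gripper_width: 0.0466
grasp_force: 62.5
```

Request:
{"op": "move_arm", "data": {
  "commands": [
    {"translation": [0, 0, 0], "turn": 0, "claw": 1},
    {"translation": [0, 0, -2], "turn": 0, "claw": 1},
    {"translation": [0, 0, -5], "turn": 0, "claw": 1},
    {"translation": [0, 0, -9], "turn": 0, "claw": 1},
    {"translation": [0, 0, -13], "turn": 0, "claw": 1},
    {"translation": [0, 0, -17], "turn": 0, "claw": 1},
    {"translation": [0, 0, -19], "turn": 0, "claw": 1},
    {"translation": [0, 0, -19], "turn": 0, "claw": 1}
  ]
}}

```text
time_s: 18.5
ee_pos: [0.4512, -0.3438, 0.1985]
tool_rot: [-179.9, 0.5, 144.0]
wrist_force: [-0.4, -0.4, -1.5]
gripper_width: 0.047
grasp_force: 62.5
```

Run:
```python
from h import *
c=grab('wrist','w9'); print(c['eye'],monitor.get_obs()['ee_pos'])
go(.6203,.1147,.20,174)
```

```text
[ 0.38650305 -0.29536032  0.34140137] [ 0.45039051 -0.34302347  0.19507961]
go [13.18 47.01 -0.61] turn rad -0.524 final yaw 174.0
```

View pics/w9.png

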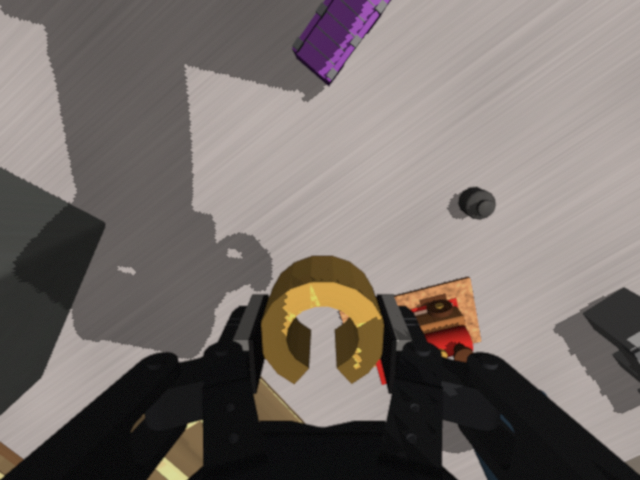

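Request:
{"op": "move_arm", "data": {
  "commands": [
    {"translation": [0.6, 3, 0], "turn": -0.05, "claw": 1},
    {"translation": [1.5, 7, 0], "turn": -0.1, "claw": 1},
    {"translation": [2.5, 11, -0.3], "turn": -0.15, "claw": 1},
    {"translation": [3.5, 15, -0.6], "turn": -0.2, "claw": 1},
    {"translation": [4.5, 19, -0.6], "turn": -0.25, "claw": 1},
    {"translation": [5.3, 23, -0.6], "turn": -0.3, "claw": 1},
    {"translation": [6, 27, -0.6], "turn": -0.35, "claw": 1},
    {"translation": [6.7, 31, -0.6], "turn": -0.4, "claw": 1},
    {"translation": [7.2, 35, -0.6], "turn": -0.45, "claw": 1},
    {"translation": [7.8, 39, -0.6], "turn": -0.49, "claw": 1},
    {"translation": [8, 42.5, -0.6], "turn": -0.524, "claw": 1},
    {"translation": [8, 44, -0.6], "turn": -0.524, "claw": 1}
  ]
}}

```text
time_s: 19.55
ee_pos: [0.6443, 0.0646, 0.1962]
tool_rot: [179.9, -0.2, 174.3]
wrist_force: [0.9, -0.2, -1.6]
gripper_width: 0.0463
grasp_force: 62.5
```

Run:
```python
from h import *
go(.6203+.06,.1147-.006,.20,174)
```

```text
go [-3.14  4.75 -0.39] turn rad 0.005 final yaw 174.0
```

Request:
{"op": "move_arm", "data": {
  "commands": [
    {"translation": [-1.5, 2.4, -0.5], "turn": 0, "claw": 1},
    {"translation": [-3, 4.7, -1], "turn": 0, "claw": 1},
    {"translation": [-3, 4.7, -1], "turn": 0, "claw": 1},
    {"translation": [-3, 4.7, -1], "turn": 0, "claw": 1},
    {"translation": [-3, 4.7, -1], "turn": 0, "claw": 1}
  ]
}}

```text
time_s: 19.97
ee_pos: [0.678, 0.1035, 0.2068]
tool_rot: [-180.0, -0.2, 174.0]
wrist_force: [0.1, 0.0, -1.9]
gripper_width: 0.0466
grasp_force: 62.6
```

Run:
```python
from h import *
c=grab('wrist','w10'); o=monitor.get_obs(); print(o['ee_pos'],o['tool_rot'][2])
P=cloud(c); p=c['pixels'].astype(int)
Q,m=near(c,.62,.114,.03,.122,.13); print('tip',len(Q),Q.mean(0).round(4))
Q,m=near(c,.62,.114,.03,.09,.118); 
k=m&~((p[...,0]>2*p[...,1])); print('shaft side',circ(P[k],.0105))
k=m&(p[...,0]>2.5*p[...,1])&(p[...,0]>90); q=P[k]; print('key',len(q),q.mean(0).round(4), cv2.minAreaRect(q[:,:2].astype(np.float32)) if len(q) else '')
t=q[q[:,2]>.1075]; print('keytop',len(t),t.mean(0).round(4), cv2.minAreaRect(t[:,:2].astype(np.float32)) if len(t) else '')
Q,m=near(c,.62,.114,.035,.08,.0875); print('seat',cv2.minEnclosingCircle(Q[:,:2].astype(np.float32)))
# collar: held, top ~ TCP+.024
x,y,z=o['ee_pos']
Q,m=near(c,x,y,.03,z+.018,z+.03); b=P[...,0]>-9
h=cv2.cvtColor(c['pixels'],cv2.COLOR_RGB2HSV); k=m&(h[...,1]>120)&(h[...,0]>10)&(h[...,0]<30)
q=P[k]; zt=np.percentile(q[:,2],90); q=q[abs(q[:,2]-zt)<.003]; a,e=circ(q,.019); print('collar top',len(q),zt.round(4),a,e,'tcp',x,y)
th=(np.degrees(np.arctan2(q[:,1]-a[1],q[:,0]-a[0]))); print(np.histogram(th,36,(-180,180))[0])
```

```text
[0.67807889 0.10318924 0.20740416] 173.95109628676744
tip 382 [0.6216 0.1154 0.1243]
shaft side (array([0.622 , 0.1154]), np.float64(0.0006))
key 149 [0.6374 0.1133 0.111 ] ((0.6369457244873047, 0.11364869773387909), (0.006717308424413204, 0.010332928039133549), 84.3075942993164)
keytop 149 [0.6374 0.1133 0.111 ] ((0.6369457244873047, 0.11364869773387909), (0.006717308424413204, 0.010332928039133549), 84.3075942993164)
seat ((0.6217210292816162, 0.11553582549095154), 0.025017060339450836)
collar top 6606 0.2319 [0.6776 0.1041] 0.0031 tcp 0.678078886297287 0.10318923983527803
[237 231 226 217 219 208 218 213 194 198 209 196 195 192 190  34   0   0
   0  33 189 205 206 184 199 202 183 214 203 212 233 222 228 236 242 238]
```

View pics/w10.png

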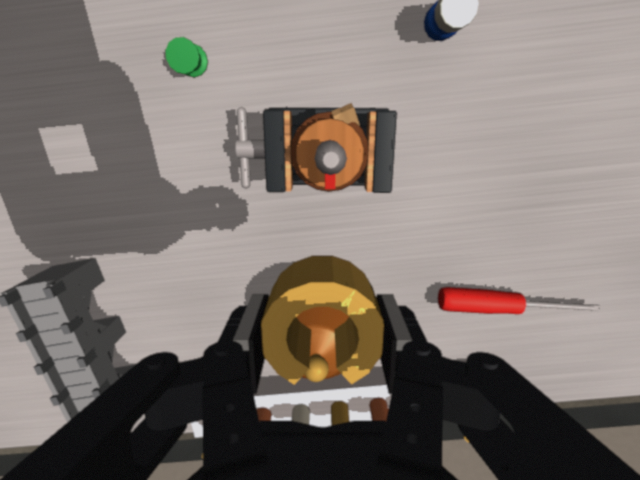

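Request:
{"op": "move_arm", "data": {
  "commands": [
    {"translation": [2, 0.2, 0], "turn": 0, "claw": 1},
    {"translation": [4, 0.4, 0], "turn": 0, "claw": 1},
    {"translation": [5.4, 0.5, 1.5], "turn": 0, "claw": 1},
    {"translation": [5.65, 0.55, 4], "turn": 0, "claw": 1},
    {"translation": [5.65, 0.55, 6], "turn": 0, "claw": 1},
    {"translation": [5.65, 0.55, 7], "turn": 0, "claw": 1},
    {"translation": [5.65, 0.55, 7], "turn": 0, "claw": 1},
    {"translation": [5.65, 0.55, 7], "turn": 0, "claw": 1}
  ]
}}

```text
time_s: 20.68
ee_pos: [0.6232, 0.1148, 0.1392]
tool_rot: [-180.0, -0.0, 174.0]
wrist_force: [0.1, -0.4, -2.1]
gripper_width: 0.0463
grasp_force: 62.5
```

Run:
```python
from h import *
c=grab('wrist','w11'); o=monitor.get_obs(); print(o['ee_pos'],o['tool_rot'])
P=cloud(c); x,y,z=o['ee_pos']
h=cv2.cvtColor(c['pixels'],cv2.COLOR_RGB2HSV)
Q,m=near(c,x,y,.03,z+.018,z+.03);k=m&(h[...,1]>120)&(h[...,0]>10)&(h[...,0]<30)
q=P[k]; zt=np.percentile(q[:,2],90); q=q[abs(q[:,2]-zt)<.003]; a,e=circ(q,.019); print('collar top',len(q),zt.round(4),a,e)
Q,m=near(c,.6219,.1155,.013,.112,.13); print('tip',len(Q),Q.mean(0).round(4) if len(Q) else '',Q[:,2].max() if len(Q) else '')
```

```text
[0.62368861 0.11490858 0.13997345] [1.79993761e+02 9.70385036e-02 1.73965407e+02]
collar top 6521 0.1642 [0.6227 0.1154] 0.0031
tip 0
```

Run:
```python
import cv2
cv2.imwrite('pics/w11c.png',cv2.resize(cv2.imread('pics/w11.png')[240:440,200:440],(720,600)))
```

```text
(no output)
```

View pics/w11c.png

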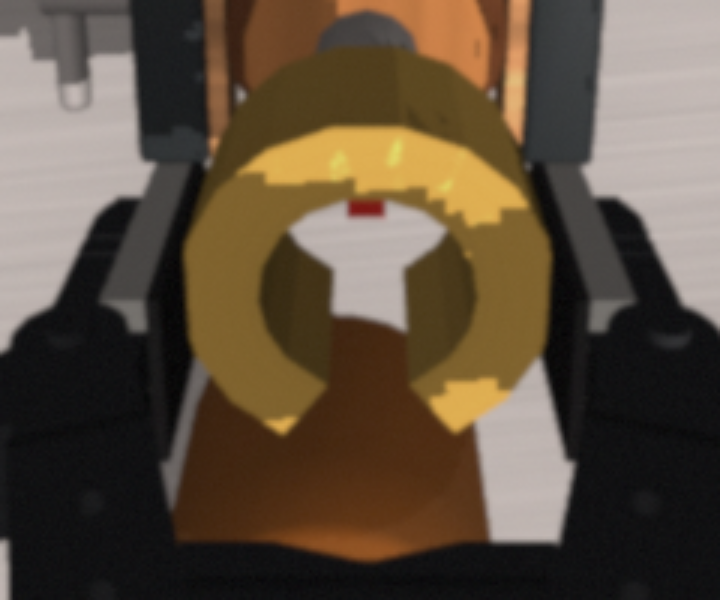

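Request:
{"op": "move_arm", "data": {
  "commands": [
    {"translation": [0.1, 0, 0.5], "turn": 0, "claw": 1},
    {"translation": [0.1, 0, 1], "turn": 0, "claw": 1},
    {"translation": [0.1, 0, 1.4], "turn": 0, "claw": 1},
    {"translation": [0.1, 0, 1.8], "turn": 0, "claw": 1},
    {"translation": [0.1, 0, 2.1], "turn": 0, "claw": 1},
    {"translation": [0.1, 0, 2.4], "turn": 0, "claw": 1},
    {"translation": [0.1, 0, 2.7], "turn": 0, "claw": 1},
    {"translation": [0.1, 0, 3], "turn": 0, "claw": 1}
  ]
}}

```text
time_s: 21.4
ee_pos: [0.6222, 0.1155, 0.1085]
tool_rot: [180.0, 0.0, 174.0]
wrist_force: [0.3, 0.5, -2.5]
gripper_width: 0.0465
grasp_force: 62.5
```

Request:
{"op": "move_arm", "data": {
  "commands": [
    {"translation": [0, 0, 0.4], "turn": 0, "claw": 1},
    {"translation": [0, 0, 0.8], "turn": 0, "claw": 1},
    {"translation": [0, 0, 1.2], "turn": 0, "claw": 1},
    {"translation": [0, 0, 1.5], "turn": 0, "claw": 1},
    {"translation": [0, 0, 1.75], "turn": 0, "claw": 1},
    {"translation": [0, 0, 1.9], "turn": 0, "claw": 1},
    {"translation": [0, 0, 2], "turn": 0, "claw": 1},
    {"translation": [0, 0, 2], "turn": 0, "claw": 1}
  ]
}}

```text
time_s: 22.07
ee_pos: [0.6222, 0.1154, 0.0889]
tool_rot: [-180.0, 0.0, 174.0]
wrist_force: [0.4, -0.3, -1.9]
gripper_width: 0.0461
grasp_force: 62.5
```

Collar is at seat height without resistance; release and rise.

Request:
{"op": "move_arm", "data": {
  "commands": [
    {"translation": [0, 0, 0.05], "turn": 0, "claw": 0.2},
    {"translation": [0, 0, 0.05], "turn": 0, "claw": -0.5},
    {"translation": [0, 0, 0], "turn": 0, "claw": -1},
    {"translation": [0, 0, 0], "turn": 0, "claw": -1},
    {"translation": [0, 0, 0], "turn": 0, "claw": -1},
    {"translation": [0, 0, -3], "turn": 0, "claw": -1},
    {"translation": [0, 0, -7], "turn": 0, "claw": -1},
    {"translation": [0, 0, -11], "turn": 0, "claw": -1},
    {"translation": [-4, 0, -12], "turn": 0, "claw": -1},
    {"translation": [-6, 0, -12], "turn": 0, "claw": -1},
    {"translation": [-6, 0, -12], "turn": 0, "claw": -1},
    {"translation": [-6, 0, -12], "turn": 0, "claw": -1}
  ]
}}

```text
time_s: 23.07
ee_pos: [0.6819, 0.109, 0.2079]
tool_rot: [-180.0, -0.1, 174.0]
wrist_force: [-0.6, -0.6, -0.5]
gripper_width: 0.0857
grasp_force: 0.0
```

Run:
```python
from h import *
c=grab('wrist','w12'); P=cloud(c); h=cv2.cvtColor(c['pixels'],cv2.COLOR_RGB2HSV)
Q,m=near(c,.622,.1155,.03,.095,.118); k=m&(h[...,1]>120)&(h[...,0]>10)&(h[...,0]<35)
q=P[k]; print('collar top z',np.percentile(q[:,2],[10,50,90]).round(4)); q=q[q[:,2]>.108]; print(circ(q,.019))
c=grab('scene','s4'); grab('top','t4')
for tag in ('s4','t4'):
  c=load(tag)
  for n,x,y,z in (('glue',.526,.2185,.045),('dome',.7745,.085,.08)):
    for b in ('scene1' if tag=='s4' else 'top1',tag):
        Q,_=near(load(b),x,y,.05,z,.15); print(b,n,len(Q),Q.mean(0).round(4))
c=load('s4')
Q,m=near(c,.435,.314,.04,.017,.055); print('fox',circ(Q,.0185),near(c,.435,.314,.03,.05,.15)[0][:,2].max())
cv2.imwrite('pics/f.png',np.hstack([cv2.resize(c['pixels'][150:390,150:530,::-1],(400,253)),cv2.resize(load('w12')['pixels'][60:260,220:440,::-1],(278,253))]))
```

```text
collar top z [0.1119 0.113  0.1139]
(array([0.6222, 0.1162]), np.float64(0.0029))
scene1 glue 125 [0.5287 0.2229 0.0476]
s4 glue 123 [0.5284 0.2229 0.0478]
scene1 dome 1031 [0.7842 0.1016 0.0945]
s4 dome 1036 [0.7839 0.1017 0.0944]
top1 glue 172 [0.5264 0.2188 0.048 ]
t4 glue 0 [nan nan nan]
top1 dome 1386 [0.7729 0.085  0.0942]
t4 dome 294 [0.7797 0.0617 0.0919]
fox (array([0.4348, 0.3158]), np.float64(0.0031)) 0.09364392978297509<stdin>:10: RuntimeWarning: Mean of empty slice.
  ret = um.true_divide(
```

View pics/f.png

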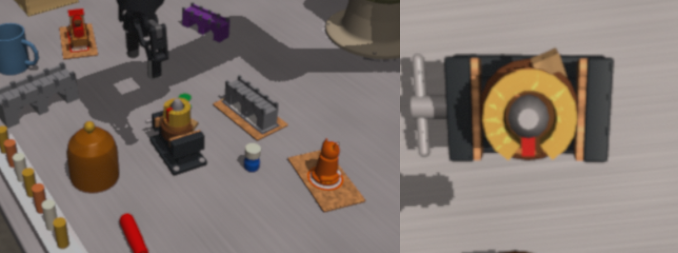

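The picture shows the fox, bridge and engine upright on their own pads. The collar is seated with the red key in its slot (right half, about (528,147)), its top at 112 mm. The dome and glue jar haven't moved in the scene view. I'm handing in now.

```bash
python3 -c "
from station import ctrl; print(ctrl.hand_in())"
```

```text
the job is handed in; nothing more can be done
None
```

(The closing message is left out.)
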